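# Tag out a parts caddy and lift it level

### The arm

A 6-joint arm with a two-finger parallel gripper is mounted at the origin on the work surface. World frame = base frame: x ahead of the robot, y to its left, z up, the work surface at z = 0. Lengths are in m, angles in rad, forces in N, time in s.
With the tool pointing down it reaches from about 0.3 to 0.85 m from the base axis. Payload 4.2 kg.
Tool frame: the origin (TCP) lies between the finger pads; the fingertips stand 22 mm ahead of it and the grasp point (between the pads) lies 3 mm ahead of it (tip_extent is the distance from the TCP to the fingertips, in m); z points along the fingers, y is the line along which they close (so a half turn about z gives the same grasp; the last joint's range is limited). The gripper opens to 91 mm and grips with 3 to 60 N. Pads are 32 mm wide; open, the fingers measure 118 mm over their backs; the gripper's body (76 mm by 178 mm) begins 60 mm behind the grasp point.
Start: joints at [1.286, 0.32, 1.565, -0, 1.257, -0.02], TCP at [0.15, 0.555, 0.236] pointing down, gripper open.
Joint ranges: [-3.11, 3.11], [-0.84, 2.01], [0.21, 2.61], [-1.34, 4.49], [0.05, 2.63], [-2.56, 2.56]. Speed limits (rad/s): [2.57, 2.57, 3.14, 3.14, 3.14, 3.14].

### API

Orientations are given as a 3x3 rotation matrix whose columns are the frame's x, y, z axes.
In Python, from workcell import get_state, snapshot, camera_model, close_job, tip_extent gives the robot as it stands. The module is installed in compiled form; this text tells all that it offers.
- The arm moves only by the shell command python3 -m jog 'ROWS'. ROWS is JSON, a list of rows, each an object of numbers: "jaw": the opening, from -1 (shut) to 1 (fully open); "x", "y", "z": the shift along the tool's x, y, z scaled (see below); "turn": the turn about the tool's z scaled (see below). In form: [{"jaw": .., "x": .., "y": .., "z": .., "turn": ..}, ...]. A call has 1 to 20 rows; each row shifts and turns the commanded pose from where the row before left it, along the tool's axes as they then stand; what a row does not reach is not made up. The controller multiplies each number of a shift by 4 cm and each number of a turn by 0.08 rad. A row lasts 1/8 s, in which the tool goes at most 62.5 mm and 10.7 degrees, less where a joint would pass 70% of its speed; a pose out of reach is approached as far as the arm can. A call with a number of a shift or a turn outside -1 to 1 is refused whole. A call with a gripper value outside its range is refused whole. The fingers move at their own pace and stop on an object; the grip force is fixed at half the most. Time passes only in rows, so rows that do not move let the fingers close. It gives the time, the measured TCP pose, the force, the opening and the grip force at its end, in the units of the state.
- get_state(): the state, without advancing time (a new reading comes with each control period).
- snapshot(name): name is "scene" or "side" or "wrist"; returns (picture, depth): 480x640x3 uint8, blue, green, red; 480x640 float32, m along the optical axis (not along the pixel's ray), 0 where there is no reading.
- camera_model(name): a dict with "K" (3x3 intrinsics, pixels), "pose" (4x4, takes a point from camera to world coordinates). Camera axes: x right, y down, z forward; pixel columns grow to the right and rows downward; lengths in m; the calibration is good to about 2 mm. A picture is of the moment at which its call begins: read the wrist's pose just before it. camera_model takes no time and is no camera call; for the wrist camera it gives the pose at the moment of the call.
- close_job(): hands the job in; it is judged then, once.
The state is a dict: "time": time; "q": joint angles; "joint_vel": joint speeds; "effort": joint torques, N m; "position": TCP position; "tool_rot": TCP orientation; "ft_force": force on the tool from outside, world axes, zero at the start; "moment": the same for the moment, N m; "grip_width": finger opening in m; "grasp_force": force on a finger pad.
Only numpy, scipy, OpenCV 4.12 (cv2) and the standard library are available. Lean on these libraries where they do the work, as an engineer would, in place of code of your own. Each camera call takes 0.05 s, during which the arm holds its last target. There are 200 camera calls.

### The job

Book the plywood parts caddy out of the store: take the aluminium hanger tag out of its wooden stand, hook it over the steel rail a good hand's breadth (about 10 cm) or more to either side of the white pointer, slide it along on the rail until it hangs right beside the pointer's tip (same place along the rail), and let go of it. Then lift the caddy by its handle straight up, about 10 cm clear of its dock, level and without tipping or spilling its two parts, and finish while still holding it there steady and level in the air. Leave the other things on the bench where they are.

Things in the scene. Friction and masses are not known exactly. Their poses are not given: they have to be found in the camera images.
- rail: fixed steel rail: a round horizontal bar of 12 mm diameter, its centre line 170 mm above the bench, along the rail's own y axis, between two dark square posts 448 mm apart (centre to centre, 180 mm high). Origin on the bench under the middle of the bar; x points to the far side (away from the robot, give or take the yaw).
- rail_mid (a point): the middle of the rail's centre line, 170 mm above the bench; same axes as the rail
- pointer: fixed white pointer on a 50 mm square foot: a 10 mm stem topped by a cone (28 mm wide) whose tip is 168 mm above the bench, 55 mm beyond the rail (far side), up to 90 mm to either side of the rail's middle. Origin under it on the bench; same axes as the rail: the hanger is at the mark when its seat has the pointer's y in these axes.
- stand: fixed light-wood block 50 (x) x 84 (y) x 36 (z) mm with a slot 9 mm wide (x) and 68 mm long (y), its floor 8 mm above the bench, in which the hanger's plate stands upright. Origin under its centre.
- hanger: loose rigid aluminium hanger tag, 110 g, 170 mm tall, upright in the stand's slot (lift 30 mm to clear it), +x side away from the robot. Origin: middle of its lower edge, z up. Heights: flat plate 6 (x) x 60 (y) mm up to 66; above it a strap hook 24 mm wide (y): rises on the -x side (outer face x = -18 mm), roof ridge at 130, ends as a lip on the +x side (x = 14 to 18 mm) reaching down to 106.
- hanger_seat (a point): point inside the hook, 120 mm above the hanger's origin: on the bar's centre line when it hangs (plate's lower edge then 50 mm above the bench). The hook is 28 mm wide inside and open on its +x side between plate and lip: the bar comes in sideways there, with the hanger about 30 mm higher than when hung; then lower it onto the bar.
- hanger_grip (a point): centre of the hanger's grip block, 155 mm above its origin: a block 12 (x) x 20 (y) mm on the roof of the hook, its top 15 mm higher than this point
- dock: fixed low dark steel tray 130 (x) x 190 (y) mm with lips 14 mm high and a floor 4 mm thick, on which the caddy stands. Origin under its centre.
- caddy: loose open plywood caddy, 350 g empty, 110 (x) x 170 (y) mm, walls 45 mm high and 6 mm thick, a divider across its middle (y = 0) makes two compartments. End boards 40 mm wide at y = -81 and 81 mm rise to 141 mm and carry the handle between them. Origin at the centre of the underside, z up.
- caddy_handle (a point): middle of the caddy's handle, a square wooden bar 16 x 16 mm along the caddy's y, 154 mm long between the end boards, its centre 127 mm above the caddy's underside
- bush: loose steel cylinder, 40 mm diameter, 26 mm high, about 250 g (varies by 20 %), in one compartment of the caddy, some 42 mm from its middle: the caddy's centre of mass lies about 15 mm from the middle of the handle towards it. Origin at the centre of its underside.
- spool: loose wooden spool, 40 mm diameter, 32 mm high, 30 g, in the other compartment. Origin at the centre of its underside.
- tape: bystander: roll of grey tape, 72 mm diameter, 48 mm high, lying flat; origin under its centre
- jar: bystander: small jar, 48 mm diameter, 65 mm high; origin under its centre
- spraycan: bystander: green spray can, 60 mm diameter, 170 mm high; origin under its centre
- carton: bystander: cardboard box 100 x 130 x 60 mm; origin under its centre
- oiler: bystander: blue oil can, 60 mm diameter, 160 mm high with a thin bent spout; origin under its centre
- wrench: bystander: steel wrench lying flat; origin on the bench under its middle

How it is judged:
On the way, in this order (a step that is already met when the one before it is completed fails the run):
1. the hanger is hooked on the rail, 7 cm or more along it from the pointer (x of hanger_seat in the frame of rail_mid between -0.008 and 0.008 m and z of hanger_seat in the frame of rail_mid between -0.007 and 0.007 m and angle between hanger's own z axis and vertical below 0.2 rad and (y of hanger_seat in the frame of pointer above 0.07 m or y of hanger_seat in the frame of pointer below -0.07 m)), for 0.2 s.
2. the hanger hangs on the rail at the pointer, let go (x of hanger_seat in the frame of rail_mid between -0.008 and 0.008 m and z of hanger_seat in the frame of rail_mid between -0.007 and 0.007 m and angle between hanger's own z axis and vertical below 0.2 rad and contact force between hanger and rail above 0.2 N and y of hanger_seat in the frame of pointer between -0.01 and 0.01 m and contact force between hanger and the fingers below 0.1 N), for 0.3 s.
At the end, for the whole second after the job is handed in: Hanger hangs free on the rail within 10 mm of the pointer; caddy held by the fingers alone, 60-200 mm above the dock floor, within 60 mm of the dock centre sideways, tilt under 0.105 rad, still (20 mm/s, 0.15 rad/s), bush and spool in it; no bystander moved 30 mm (all of step 2 and contact force between hanger and the arm below 0.1 N and z of caddy in the frame of dock between 0.064 and 0.204 m and horizontal distance between caddy and dock below 0.06 m and angle between caddy's own z axis and vertical below 0.105 rad and linear speed of caddy below 0.02 m/s and angular speed of caddy below 0.15 rad/s and contact force between caddy and the fingers above 2 N and contact force between caddy and dock below 0.1 N and contact force between caddy and rail below 0.1 N and contact force between caddy and hanger below 0.1 N and x of bush in the frame of caddy between -0.05 and 0.05 m and y of bush in the frame of caddy between -0.08 and 0.08 m and z of bush in the frame of caddy between -0.01 and 0.04 m and x of spool in the frame of caddy between -0.05 and 0.05 m and y of spool in the frame of caddy between -0.08 and 0.08 m and z of spool in the frame of caddy between -0.01 and 0.04 m and distance of each of tape, jar, spraycan, carton, oiler, wrench from where it was at the start of the episode below 0.03 m); the arm keeps its last pose, push and grip.
It fails at once if the hanger is lowered onto or lifted off the rail at the pointer (within 45 mm of it) instead of being slid along (y of hanger_seat in the frame of pointer between -0.045 and 0.045 m and x of hanger_seat in the frame of rail_mid between -0.012 and 0.012 m and z of hanger_seat in the frame of rail_mid between 0.012 and 0.045 m).
It fails at once if the caddy is lifted before the hanger hangs at the pointer (z of caddy in the frame of dock above 0.034 m and not (y of hanger_seat in the frame of pointer between -0.015 and 0.015 m and x of hanger_seat in the frame of rail_mid between -0.015 and 0.015 m and z of hanger_seat in the frame of rail_mid between -0.015 and 0.015 m)).
It fails at once if the caddy is tipped by more than 20 degrees (angle between caddy's own z axis and vertical above 0.35 rad).
It fails at once if a part is spilled out of the caddy (distance between any of bush, spool and caddy above 0.12 m).
It fails at once if a bystander is moved by more than 30 mm (distance of any of tape, jar, spraycan, carton, oiler, wrench from where it was at the start of the episode above 0.03 m).
It also fails if it takes over 64 s, if anything falls off the work surface, if the arm or the gripper's body presses on something with over 40 N, if the wrist force passes 120 N, or if a joint passes its speed limit or range.

## Working session

There is one attempt and no reset: what is moved stays moved. The work goes in short steps, Python scripts to look and compute and a shell command to move; the robot and the scene stay as the last step left them, time stands still between calls to the robot, and variables do not carry over. Pictures are saved under pics/ and viewed, at most 10 in all, crops included, and the job is handed in when it is done.

```bash
mkdir -p pics
cat > h.py <<'E'
import numpy as np, cv2
from workcell import get_state, snapshot, camera_model
def cloud(name):
    m=camera_model(name); im,d=snapshot(name)
    K=np.array(m["K"]);T=np.array(m["pose"])
    v,u=np.mgrid[0:480,0:640]
    P=np.stack([(u-K[0,2])/K[0,0]*d,(v-K[1,2])/K[1,1]*d,d],-1)@T[:3,:3].T+T[:3,3]
    P[d==0]=np.nan
    return im,P,m
E
python3 - <<'E'
from h import *
s=get_state();print(s["time"],s["position"],np.round(s["tool_rot"],3))
for n in("scene","side"):
    im,P,m=cloud(n);cv2.imwrite(f"pics/{n}0.png",im);np.save(f"{n}0.npy",P)
    print(n,np.round(m["pose"],3))
E
```

```text
0.0 [0.15035744 0.55450987 0.23511354] [[-0.965  0.262 -0.001]
 [ 0.262  0.965 -0.002]
 [ 0.    -0.002 -1.   ]]
scene [[-0.276  0.75  -0.601  1.438]
 [ 0.961  0.225 -0.161  0.226]
 [ 0.015 -0.622 -0.783  1.285]
 [ 0.     0.     0.     1.   ]]
side [[ 0.931 -0.249  0.265  0.24 ]
 [-0.364 -0.619  0.696 -0.854]
 [-0.009 -0.745 -0.667  0.949]
 [ 0.     0.     0.     1.   ]]
```

View pics/scene0.png

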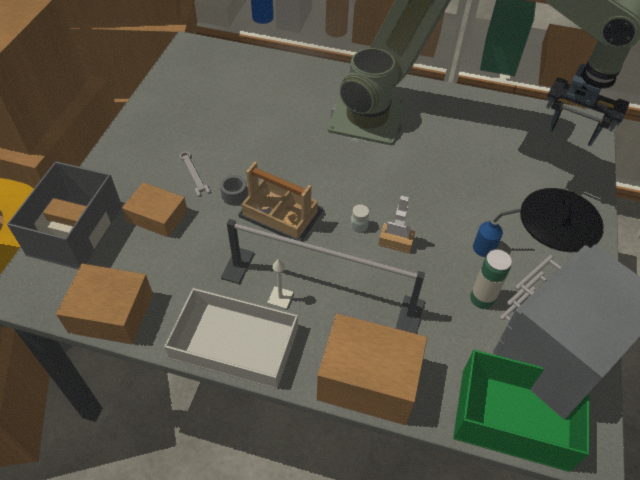

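View pics/side0.png

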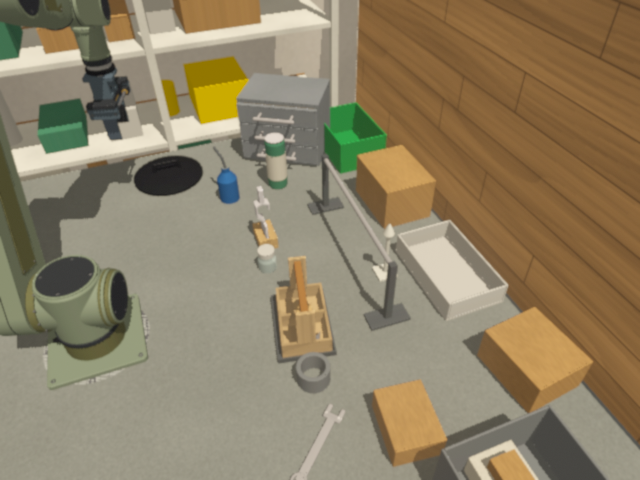

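The scene view shows the rail from (232,225) to (418,275), the pointer tip at (278,262), the hanger at (403,200) in its stand at (397,240), and the caddy handle at (280,178). The side view shows the rail from (325,160) to (392,265), the hanger at (262,200), and the caddy at (300,310). Next I'll measure with depth.

Run:
```python
from h import *
def box(n,u0,v0,u1,v1,z0,z1):
    P=np.load(f"{n}0.npy")[v0:v1,u0:u1].reshape(-1,3)
    return P[(P[:,2]>z0)&(P[:,2]<z1)]
def rect(p):
    (c,wh,a)=cv2.minAreaRect(p[:,:2].astype(np.float32)*1000);return np.round(c,1),np.round(wh,1),round(a,1)
def line(p):
    c=p.mean(0);d=np.linalg.svd(p[:,:2]-c[:2],full_matrices=False)[2][0];return np.round(c,4),round(float(np.degrees(np.arctan2(d[1],d[0])))%180,2),len(p)
for n,B in {"scene":dict(rail=(245,215,408,290),ptr=(265,250,295,285),foot=(262,285,300,312),stand=(375,215,420,255),hang=(380,190,415,235),handle=(245,160,312,200),caddy=(235,155,325,240)),
 "side":dict(rail=(332,165,386,260),ptr=(378,218,402,245),foot=(370,255,392,285),stand=(248,215,282,250),hang=(250,180,275,228),handle=(288,255,310,312),caddy=(270,250,340,360))}.items():
    print(n)
    r=box(n,*B["rail"],.160,.182);r=r[np.abs(r[:,0]-np.median(r[:,0]))<.12]; print("rail",line(r),np.percentile(r[:,2],95), rect(r))
    p=box(n,*B["ptr"],.10,.185);i=np.argsort(-p[:,2])[:6];print("tip",p[i].mean(0).round(4),p.mean(0).round(4),len(p))
    f=box(n,*B["foot"],.003,.02);print("foot",len(f), rect(f) if len(f)>3 else 0)
    s=box(n,*B["stand"],.030,.042);print("stand",rect(s),s.mean(0).round(4),len(s))
    for a,b in((.05,.075),(.08,.13),(.13,.15),(.15,.172),(.170,.19)):
        h=box(n,*B["hang"],a,b); print("hang",a,len(h),line(h) if len(h)>3 else 0,rect(h) if len(h)>3 else 0)
    h=box(n,*B["handle"],.132,.143);print("handle",line(h),rect(h))
    h=box(n,*B["caddy"],.040,.055);print("walls",line(h),rect(h))
```

```text
scene
rail (array([0.6571, 0.0413, 0.1737]), 87.96, 903) 0.17864538763665053 (array([679.1,  37.5]), array([385.6,  69.9]), 89.3)
tip [ 0.7076 -0.0558  0.164 ] [ 0.7104 -0.0532  0.1424] 136
foot 422 (array([707.1, -54.2]), array([77.3, 91.2]), 16.6)
stand (array([456.3, 182.1]), array([83.7, 54.4]), 88.2) [0.4638 0.1823 0.0358] 363
hang 0.05 171 (array([0.4566, 0.1824, 0.0633]), 88.51, 171) (array([454.7, 181.5]), array([60. , 14.9]), 89.4)
hang 0.08 74 (array([0.4618, 0.182 , 0.1068]), 161.22, 74) (array([456.2, 181.6]), array([23.6, 38.9]), 87.5)
hang 0.13 92 (array([0.4624, 0.182 , 0.1369]), 112.52, 92) (array([457.6, 181.8]), array([24.1, 34.3]), 89.5)
hang 0.15 54 (array([0.4606, 0.1814, 0.1623]), 83.6, 54) (array([460.6, 181.5]), array([10.7, 20.2]), 0.1)
hang 0.17 48 (array([0.4566, 0.1817, 0.1767]), 90.06, 48) (array([456.3, 181.6]), array([19.3, 14.2]), 87.7)
handle (array([ 0.4549, -0.1377,  0.138 ]), 76.88, 398) (array([ 453.8, -140.5]), array([174.6,  41.8]), 78.2)
walls (array([ 0.4582, -0.1586,  0.0469]), 72.12, 730) (array([ 449.2, -173.3]), array([243.5, 115. ]), 78.6
[... 400 characters left out ...]
[457.2, 182.2]), array([57.8,  6.2]), 87.8)
hang 0.08 72 (array([0.4499, 0.1779, 0.106 ]), 172.26, 72) (array([457.5, 183.4]), array([30.4, 36.9]), 85.2)
hang 0.13 88 (array([0.4557, 0.1797, 0.1358]), 172.07, 88) (array([457. , 183.2]), array([27.2, 36.6]), 82.3)
hang 0.15 43 (array([0.4558, 0.1757, 0.1608]), 110.45, 43) (array([453.6, 182.5]), array([12.5, 26.5]), 28.2)
hang 0.17 34 (array([0.4568, 0.1802, 0.1755]), 86.82, 34) (array([456.5, 182.2]), array([25., 12.]), 85.2)
handle (array([ 0.4565, -0.1282,  0.1377]), 77.2, 438) (array([ 449.9, -130.3]), array([161.7,  39.3]), 72.6)
walls (array([ 0.4499, -0.1595,  0.0467]), 82.66, 941) (array([ 461.7, -103.9]), array([338.7, 113.9]), 78.6)
```

```bash
python3 -m jog '[{"jaw":1,"turn":-0.97},{"jaw":1,"turn":-0.97},{"jaw":1,"turn":-0.96},{"jaw":1,"x":-0.8,"y":-0.9},{"jaw":1,"x":-0.8,"y":-0.9},{"jaw":1,"x":-0.8,"y":-0.9},{"jaw":1,"x":-0.8,"y":-0.9},{"jaw":1,"x":-0.8,"y":-0.9},{"jaw":1,"x":-0.8,"y":-0.9},{"jaw":1,"x":-0.8,"y":-0.9},{"jaw":1,"x":-0.8,"y":-0.9},{"jaw":1,"x":-0.8,"y":-0.9},{"jaw":1,"x":-0.8,"y":-0.9},{"jaw":1},{"jaw":1},{"jaw":1}]'
python3 - <<'E'
from h import *
s=get_state();print(s["position"],np.round(s["tool_rot"],3))
im,P,m=cloud("wrist");cv2.imwrite("pics/w1.png",im);np.save("w1.npy",P);print(np.round(m["pose"],3))
h=P[(P[...,2]>.165)&(P[...,2]<.185)];print(len(h),np.nanmean(h,0) if len(h) else 0)
E
```

```text
[0.15037623 0.55455982 0.2352154 ] [[-0.965  0.262 -0.   ]
 [ 0.262  0.965 -0.001]
 [ 0.    -0.002 -1.   ]]
[[ 0.262  0.935  0.241  0.083]
 [ 0.965 -0.253 -0.069  0.572]
 [-0.003  0.25  -0.968  0.384]
 [ 0.     0.     0.     1.   ]]
0 0invalid input at $[0]: expected keys jaw, x, y, z, turn
```

View pics/w1.png

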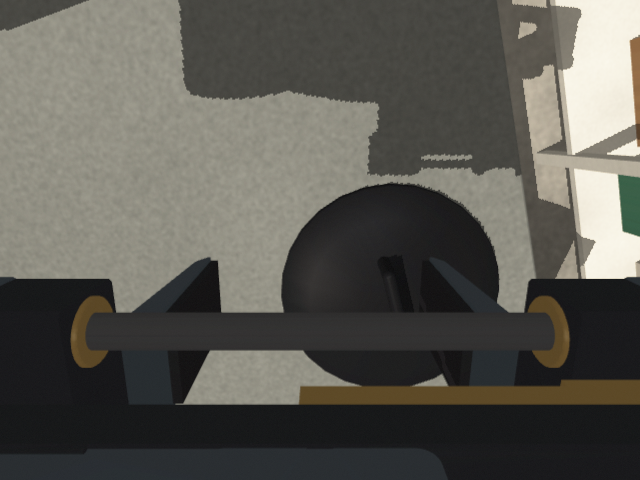

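The move was refused because every row needs all five keys, so the wrist view only shows the black disc and the fingers. I'll retype it with complete rows.

```bash
python3 -m jog '[{"jaw":1,"x":0,"y":0,"z":0,"turn":-0.97},{"jaw":1,"x":0,"y":0,"z":0,"turn":-0.97},{"jaw":1,"x":0,"y":0,"z":0,"turn":-0.96},{"jaw":1,"x":-0.8,"y":-0.9,"z":0,"turn":0},{"jaw":1,"x":-0.8,"y":-0.9,"z":0,"turn":0},{"jaw":1,"x":-0.8,"y":-0.9,"z":0,"turn":0},{"jaw":1,"x":-0.8,"y":-0.9,"z":0,"turn":0},{"jaw":1,"x":-0.8,"y":-0.9,"z":0,"turn":0},{"jaw":1,"x":-0.8,"y":-0.9,"z":0,"turn":0},{"jaw":1,"x":-0.8,"y":-0.9,"z":0,"turn":0},{"jaw":1,"x":-0.8,"y":-0.9,"z":0,"turn":0},{"jaw":1,"x":-0.8,"y":-0.9,"z":0,"turn":0},{"jaw":1,"x":-0.76,"y":-0.95,"z":0,"turn":0},{"jaw":1,"x":0,"y":0,"z":0,"turn":0},{"jaw":1,"x":0,"y":0,"z":0,"turn":0}]'
python3 - <<'E'
from h import *
s=get_state();print(s["position"],np.round(s["tool_rot"],3))
im,P,m=cloud("wrist");cv2.imwrite("pics/w2.png",im);np.save("w2.npy",P);print(np.round(m["pose"],3))
h=P[(P[...,2]>.172)&(P[...,2]<.185)&(np.abs(P[...,0]-.457)<.03)&(np.abs(P[...,1]-.182)<.03)];print(len(h),np.nanmean(h,0),cv2.minAreaRect((h[:,:2]*1000).astype(np.float32)) if len(h) else 0)
E
```

```text
time: 2.02
position: [0.4564, 0.1829, 0.2357]
tool_rot: [[-0.999, 0.033, -0.001], [0.033, 0.999, 0.0], [0.001, 0.0, -1.0]]
ft_force: [-0.8, -0.5, -1.0]
grip_width: 0.0912
grasp_force: 0.0
[0.45639775 0.18285373 0.23567402] [[-0.999  0.033 -0.001]
 [ 0.033  0.999  0.   ]
 [ 0.001  0.    -1.   ]]
[[ 0.034  0.968  0.249  0.387]
 [ 0.999 -0.032 -0.01   0.184]
 [-0.001  0.249 -0.969  0.385]
 [ 0.     0.     0.     1.   ]]
875 [0.45528291 0.180521   0.17777685] ((455.9617004394531, 180.4624786376953), (19.785188674926758, 12.856284141540527), 88.27698516845703)
```

View pics/w2.png

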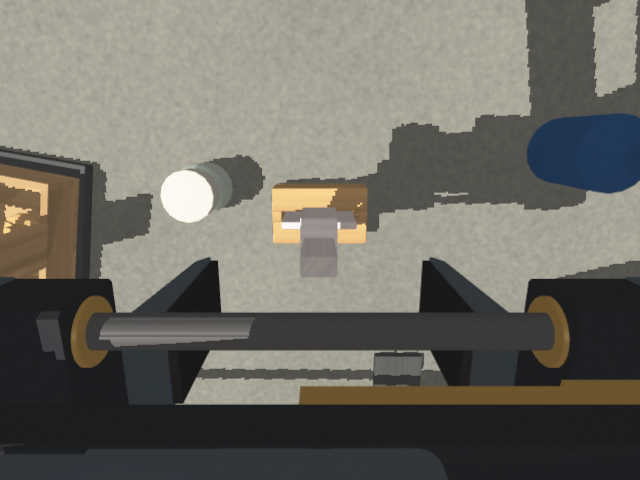

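The wrist view shows the grip block at about (319,240), centred between the fingers. I'll descend and grip, then lift if the grasp holds.

```bash
python3 -m jog '[{"jaw":1,"x":0,"y":-0.04,"z":0.6,"turn":0},{"jaw":1,"x":0,"y":0,"z":0.6,"turn":0},{"jaw":1,"x":0,"y":0,"z":0.52,"turn":0},{"jaw":1,"x":0,"y":0,"z":0,"turn":0},{"jaw":-1,"x":0,"y":0,"z":0,"turn":0},{"jaw":-1,"x":0,"y":0,"z":0,"turn":0},{"jaw":-1,"x":0,"y":0,"z":0,"turn":0},{"jaw":-1,"x":0,"y":0,"z":0,"turn":0},{"jaw":-1,"x":0,"y":0,"z":0,"turn":0},{"jaw":-1,"x":0,"y":0,"z":0,"turn":0},{"jaw":-1,"x":0,"y":0,"z":0,"turn":0},{"jaw":-1,"x":0,"y":0,"z":0,"turn":0}]'
```

```text
time: 3.58
position: [0.4567, 0.1811, 0.167]
tool_rot: [[-0.999, 0.033, -0.0], [0.033, 0.999, 0.0], [0.0, 0.0, -1.0]]
ft_force: [-0.9, 1.0, -0.3]
grip_width: 0.02
grasp_force: 30.0
```

```bash
python3 -m jog '[{"jaw":-1,"x":0,"y":0,"z":-0.4,"turn":0},{"jaw":-1,"x":0,"y":0,"z":-0.5,"turn":0},{"jaw":-1,"x":0,"y":0,"z":-0.5,"turn":0},{"jaw":-1,"x":0,"y":0,"z":-0.48,"turn":0},{"jaw":-1,"x":-0.5,"y":0,"z":0,"turn":0},{"jaw":-1,"x":-0.6,"y":-0.4,"z":0,"turn":0},{"jaw":-1,"x":-0.6,"y":-0.6,"z":0,"turn":0},{"jaw":-1,"x":-0.6,"y":-0.6,"z":0,"turn":0},{"jaw":-1,"x":-0.5,"y":-0.5,"z":0,"turn":0},{"jaw":-1,"x":-0.3,"y":-0.2,"z":0,"turn":0},{"jaw":-1,"x":0,"y":0,"z":0,"turn":0},{"jaw":-1,"x":0,"y":0,"z":0,"turn":0},{"jaw":-1,"x":0,"y":0,"z":0,"turn":0}]'
python3 - <<'E'
from h import *
s=get_state();p=s["position"];print(p)
for n in("scene","side"):
    im,P,m=cloud(n);np.save(f"{n}1.npy",P);cv2.imwrite(f"pics/{n}1.png",im)
    T=np.linalg.inv(m["pose"]);K=np.array(m["K"])
    # hanger near TCP by height over hanger bottom .083
    Q=P.reshape(-1,3);sel=(np.abs(Q[:,0]-p[0])<.028)&(np.abs(Q[:,1]-p[1])<.04)
    for a,b in((.085,.145),(.145,.185),(.19,.222)):
        h=Q[sel&(Q[:,2]>a)&(Q[:,2]<b)]
        print(n,a,len(h),h.mean(0).round(4) if len(h) else 0,np.percentile(h,[3,97],axis=0).round(3).tolist() if len(h) else 0)
    # rail: silhouette mid-line rows, cast to plane z=.170: use cloud to pick rail pixels
    R=np.load(f"{n}0.npy");k=(R[...,2]>.155)&(R[...,2]<.182)&(np.abs(R[...,0]-(.6547+.04*(R[...,1]-.02)))<.016)&(R[...,1]>-.17)&(R[...,1]<.23)
    v,u=np.nonzero(k)
    C=np.array(m["pose"]);d=np.stack([(u-K[0,2])/K[0,0],(v-K[1,2])/K[1,1],u*0+1],-1)@C[:3,:3].T
    t=(.170-C[2,3])/d[:,2];X=C[:3,3]+d*t[:,None]
    f=np.polyfit(X[:,1],X[:,0],1);print(n,"rail x=",f,"x at .085:",np.polyval(f,.085),"at -.05",np.polyval(f,-.05),len(u),"yrange",X[:,1].min(),X[:,1].max(),R[k][:,2].min())
E
```

```text
time: 5.2
position: [0.5771, 0.0859, 0.2425]
tool_rot: [[-0.999, 0.032, -0.0], [0.032, 0.999, 0.0], [0.0, 0.0, -1.0]]
ft_force: [0.8, 0.7, -1.4]
grip_width: 0.0198
grasp_force: 30.0
[0.57707518 0.08585565 0.24248107]
scene 0.085 367 [0.5777 0.086  0.116 ] [[0.574, 0.058, 0.088], [0.581, 0.114, 0.143]]
scene 0.145 131 [0.5736 0.0876 0.154 ] [[0.562, 0.06, 0.145], [0.58, 0.112, 0.177]]
scene 0.19 131 [0.5877 0.0849 0.2069] [[0.578, 0.074, 0.192], [0.595, 0.097, 0.22]]
scene rail x= [0.04094655 0.6521328 ] x at .085: 0.6556132526655897 at -.05 0.6500854681218471 922 yrange -0.17158976558382474 0.22994520529754361 0.1632901864853491
side 0.085 163 [0.5756 0.0787 0.1147] [[0.573, 0.056, 0.088], [0.579, 0.117, 0.143]]
side 0.145 72 [0.5697 0.0813 0.1615] [[0.56, 0.061, 0.146], [0.58, 0.109, 0.185]]
side 0.19 104 [0.5744 0.0806 0.2064] [[0.559, 0.071, 0.192], [0.594, 0.098, 0.221]]
side rail x= [0.04175866 0.65486802] x at .085: 0.6584175099109992 at -.05 0.652780090144703 566 yrange -0.16857043510351966 0.2343918447842337 0.16363094813424717
```

View pics/side1.png

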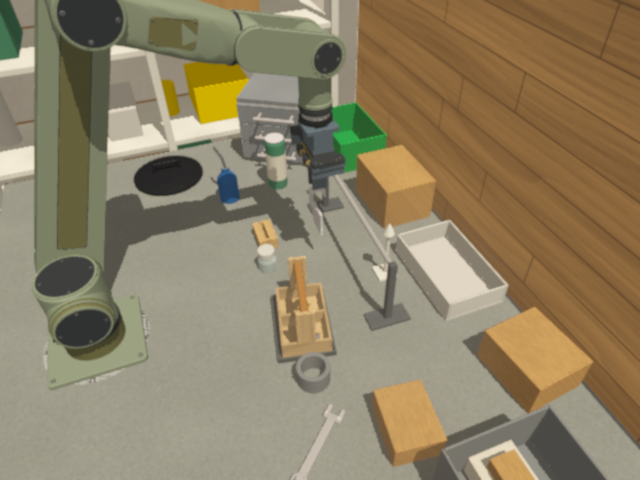

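The side view shows the hanger held upright at (318,210), just short of the rail. Both cameras put the rail about 80 mm ahead of it.

```bash
python3 -m jog '[{"jaw":-1,"x":0,"y":0,"z":0,"turn":0.11},{"jaw":-1,"x":-0.4,"y":0,"z":0,"turn":0},{"jaw":-1,"x":-0.5,"y":0,"z":0,"turn":0},{"jaw":-1,"x":-0.5,"y":0,"z":0,"turn":0},{"jaw":-1,"x":-0.4,"y":0,"z":0,"turn":0},{"jaw":-1,"x":-0.21,"y":0,"z":0,"turn":0},{"jaw":-1,"x":0,"y":0,"z":0,"turn":0},{"jaw":-1,"x":0,"y":0,"z":0,"turn":0}]'
python3 -m jog '[{"jaw":-1,"x":0,"y":0,"z":0.2,"turn":0},{"jaw":-1,"x":0,"y":0,"z":0.2,"turn":0},{"jaw":-1,"x":0,"y":0,"z":0.2,"turn":0},{"jaw":-1,"x":0,"y":0,"z":0.12,"turn":0},{"jaw":-1,"x":0,"y":0,"z":0.06,"turn":0},{"jaw":-1,"x":0,"y":0,"z":0,"turn":0},{"jaw":-1,"x":0,"y":0,"z":0,"turn":0}]'
python3 - <<'E'
from h import *
s=get_state();p=s["position"];print(p,s["moment"])
for n in("scene","side"):
    im,P,m=cloud(n);np.save(f"{n}2.npy",P);cv2.imwrite(f"pics/{n}2.png",im[100:340,200:520])
    Q=P.reshape(-1,3);sel=(np.abs(Q[:,0]-p[0])<.028)&(np.abs(Q[:,1]-p[1])<.04)
    for a,b in((.053,.08),(.08,.11),(.16,.195)):
        h=Q[sel&(Q[:,2]>a)&(Q[:,2]<b)]
        print(n,a,len(h),h.mean(0).round(4) if len(h) else 0)
E
```

```text
time: 6.3
position: [0.6575, 0.0818, 0.2424]
tool_rot: [[-0.999, 0.042, -0.001], [0.042, 0.999, 0.0], [0.001, 0.0, -1.0]]
ft_force: [0.6, -0.1, -1.4]
grip_width: 0.0199
grasp_force: 30.0
time: 7.18
position: [0.6582, 0.0818, 0.2114]
tool_rot: [[-0.999, 0.042, 0.001], [0.042, 0.999, 0.0], [-0.001, 0.0, -1.0]]
ft_force: [0.1, -0.3, -0.8]
grip_width: 0.02
grasp_force: 30.0
[0.65822291 0.08177645 0.21143241] [-0.0061264   0.01274433 -0.02754117]
scene 0.053 145 [0.6588 0.0829 0.0669]
scene 0.08 189 [0.6589 0.0824 0.0953]
scene 0.16 238 [0.6644 0.083  0.1762]
side 0.053 73 [0.6566 0.0769 0.0661]
side 0.08 83 [0.6566 0.0745 0.0949]
side 0.16 170 [0.6544 0.0736 0.1766]
```

View pics/scene2.png

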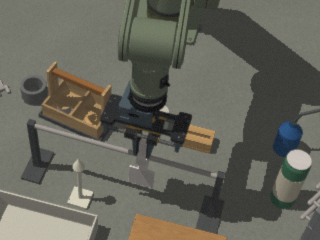

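The crop shows the hanger hooked over the bar at about (143,150), 13 cm from the pointer at (80,165). Next I'll locate the pointer tip precisely.

Run:
```python
from h import *
u_=np.array([.0414,.99914])
for n in("scene","side"):
    m=camera_model(n);K=np.array(m["K"]);C=np.array(m["pose"])
    R=np.load(f"{n}0.npy")
    near=(np.abs(R[...,0]-.708)<.03)&(np.abs(R[...,1]+.054)<.03)
    k=near&(R[...,2]>.12)
    v,u=np.nonzero(k);print(n,len(u),"top row",v.min(),u[v==v.min()],"spread z",R[k][:,2].max())
    def cast(u,v,z):
        d=C[:3,:3]@np.array([(u-K[0,2])/K[0,0],(v-K[1,2])/K[1,1],1]);return C[:3,3]+d*(z-C[2,3])/d[2]
    # apex
    a=cast(u[v<=v.min()+1].mean(),v.min(),.168);print("apex",a.round(4))
    # stem mid
    q=R[near&(R[...,2]>.02)&(R[...,2]<.115)];print("stem",len(q),q.mean(0).round(4))
    # foot top plane
    f=near&(R[...,2]>.003)&(R[...,2]<.02);print("foot",R[f].mean(0).round(4), cv2.minAreaRect((R[f][:,:2]*1000).astype(np.float32)))
    c=R[k].mean(0);print("cone mean",c.round(4),"along rail: apex",(a[:2]@u_).round(4),"cone",(c[:2]@u_).round(4),"stem",(q.mean(0)[:2]@u_).round(4))
    h=np.load(f"{n}2.npy");hs=h[(np.abs(h[...,0]-.658)<.028)&(np.abs(h[...,1]-.082)<.04)&(h[...,2]>.053)&(h[...,2]<.11)]
    w=hs[:,:2]@u_;print("hanger extents along",np.percentile(w,[1,99]).round(4),"tcp",np.array([.6582,.0818])@u_)
```

```text
scene 116 top row 260 [277 278 279] spread z 0.16639536735562666
apex [ 0.7077 -0.0541  0.168 ]
stem 93 [ 0.7087 -0.0542  0.0685]
foot [ 0.7091 -0.054   0.008 ] ((707.7593994140625, -53.94207000732422), (59.263309478759766, 55.73953628540039), 88.39242553710938)
cone mean [ 0.7108 -0.0531  0.1481] along rail: apex -0.0248 cone -0.0236 stem -0.0248
hanger extents along [0.0795 0.1386] tcp 0.108979132
side 116 top row 224 [389 390] spread z 0.1636514254290462
apex [ 0.7056 -0.0573  0.168 ]
stem 73 [ 0.7062 -0.0569  0.0744]
foot [ 0.6962 -0.0537  0.0075] ((706.1702880859375, -52.458961486816406), (50.93958282470703, 56.17246627807617), 2.2728326320648193)
cone mean [ 0.7047 -0.059   0.1454] along rail: apex -0.028 cone -0.0298 stem -0.0276
hanger extents along [0.0787 0.1363] tcp 0.108979132
```

```bash
python3 -m jog '[{"jaw":-1,"x":0,"y":-0.15,"z":0.02,"turn":0},{"jaw":-1,"x":0,"y":-0.3,"z":0,"turn":0},{"jaw":-1,"x":0,"y":-0.3,"z":0,"turn":0},{"jaw":-1,"x":0,"y":-0.3,"z":0,"turn":0},{"jaw":-1,"x":0,"y":-0.3,"z":0,"turn":0},{"jaw":-1,"x":0,"y":-0.3,"z":0,"turn":0},{"jaw":-1,"x":0,"y":-0.3,"z":0,"turn":0},{"jaw":-1,"x":0,"y":-0.3,"z":0,"turn":0},{"jaw":-1,"x":0,"y":-0.3,"z":0,"turn":0},{"jaw":-1,"x":0,"y":-0.3,"z":0,"turn":0},{"jaw":-1,"x":0,"y":-0.3,"z":0,"turn":0},{"jaw":-1,"x":0,"y":-0.2,"z":0,"turn":0},{"jaw":-1,"x":0,"y":0,"z":0,"turn":0},{"jaw":-1,"x":0,"y":0,"z":0,"turn":0},{"jaw":-1,"x":0,"y":0,"z":0,"turn":0}]'
cat > chk.py <<'E'
from h import *
import sys
u_=np.array([.0414,.99914]);s=get_state();p=s["position"];print(p,"tcp along",p[:2]@u_)
for n in("scene","side"):
    im,P,m=cloud(n);cv2.imwrite(f"pics/{n}{sys.argv[1]}.png",im[100:340,200:520])
    for nm,a,b in(("plate",.052,.114),("hook",.118,.16)):
        h=P[(np.abs(P[...,0]-.653)<.03)&(np.abs(P[...,1]+.027)<.06)&(P[...,2]>a)&(P[...,2]<b)]
        w=h[:,:2]@u_;print(n,nm,len(h),np.percentile(w,[1,99]).round(4),"mid",np.percentile(w,[1,99]).mean().round(4),h[:,0].mean().round(4),"z",h[:,2].min().round(4),h[:,2].max().round(4))
E
python3 chk.py 3
```

```text
time: 9.15
position: [0.6525, -0.0517, 0.2103]
tool_rot: [[-0.999, 0.041, 0.0], [0.041, 0.999, 0.0], [-0.0, 0.0, -1.0]]
ft_force: [-0.3, 0.9, -1.7]
grip_width: 0.02
grasp_force: 30.0
[ 0.65250569 -0.05169564  0.21032069] tcp along -0.02463744231998315
scene plate 285 [-0.0529  0.0056] mid -0.0237 0.6533 z 0.052 0.1138
scene hook 86 [-0.0506 -0.003 ] mid -0.0268 0.6485 z 0.1181 0.1597
side plate 206 [-0.0549  0.0051] mid -0.0249 0.6506 z 0.0521 0.1138
side hook 74 [-0.0392 -0.0111] mid -0.0251 0.6424 z 0.1182 0.1588
```

```bash
python3 -m jog '[{"jaw":-1,"x":0,"y":0,"z":0.02,"turn":0},{"jaw":-0.4,"x":0,"y":0,"z":0,"turn":0},{"jaw":-0.2,"x":0,"y":0,"z":0,"turn":0},{"jaw":0.2,"x":0,"y":0,"z":0,"turn":0},{"jaw":0.6,"x":0,"y":0,"z":0,"turn":0},{"jaw":1,"x":0,"y":0,"z":0,"turn":0},{"jaw":1,"x":0,"y":0,"z":0,"turn":0},{"jaw":1,"x":0,"y":0,"z":0,"turn":0},{"jaw":1,"x":0,"y":0,"z":0,"turn":0},{"jaw":1,"x":0,"y":0,"z":-0.5,"turn":0},{"jaw":1,"x":0,"y":0,"z":-0.8,"turn":0},{"jaw":1,"x":0,"y":0,"z":-0.8,"turn":0},{"jaw":1,"x":0,"y":0,"z":0,"turn":0}]'; python3 chk.py 4
python3 - <<'E'
from h import *
# caddy handle from initial clouds: middle-section fit, and end boards
for n in("scene","side"):
    R=np.load(f"{n}0.npy").reshape(-1,3)
    k=(np.abs(R[:,0]-.455)<.08)&(np.abs(R[:,1]+.13)<.14)
    t=R[k&(R[:,2]>.134)&(R[:,2]<.150)]
    c,wh,a=cv2.minAreaRect((t[:,:2]*1000).astype(np.float32));print(n,"top",c,wh,a,len(t))
    w=R[k&(R[:,2]>.040)&(R[:,2]<.053)];c,wh,a=cv2.minAreaRect((w[:,:2]*1000).astype(np.float32));print("walls",c,wh,a)
E
```

```text
time: 10.88
position: [0.6536, -0.0522, 0.2966]
tool_rot: [[-0.999, 0.042, 0.006], [0.042, 0.999, -0.001], [-0.006, -0.0, -1.0]]
ft_force: [-0.1, 0.5, -0.0]
grip_width: 0.0912
grasp_force: 0.0
[ 0.65363824 -0.05222652  0.29658778] tcp along -0.025120980521196407
scene plate 292 [-0.0533  0.0047] mid -0.0243 0.6524 z 0.0529 0.1138
scene hook 81 [-0.045  -0.0014] mid -0.0232 0.6489 z 0.118 0.1596
side plate 212 [-0.0549  0.0062] mid -0.0243 0.6498 z 0.0521 0.1136
side hook 71 [-0.0436 -0.0141] mid -0.0289 0.6416 z 0.1185 0.1598
scene top (453.8265380859375, -140.05050659179688) (175.43666076660156, 41.85232925415039) 78.18457794189453 449
walls (450.1975402832031, -164.46632385253906) (225.88475036621094, 113.51127624511719) 78.62947082519531
side top (454.1492919921875, -137.17840576171875) (175.0052490234375, 39.63385772705078) 76.85051727294922 584
walls (448.84808349609375, -163.4771728515625) (230.48451232910156, 110.19831085205078) 77.07637786865234
```

Run:
```python
import cv2
im=cv2.imread("pics/scene0.png")[145:245,225:335];cv2.imwrite("pics/caddy.png",cv2.resize(im,None,fx=5,fy=5))
```

```text
(no output)
```

View pics/caddy.png

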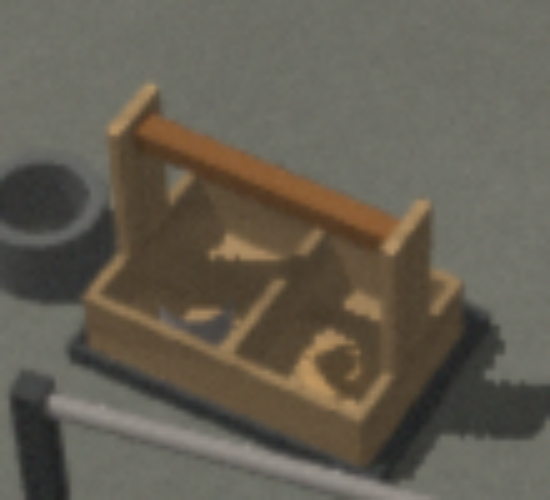

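The crop shows the grey bush in the left (-y) compartment and the wooden spool in the right one, so I'll grip about 15 mm toward -y from the handle's middle. The hanger hangs free at the pointer. The tool needs a quarter turn, clockwise to keep joint 6 in range.

```bash
python3 -m jog '[{"jaw":1,"x":0.62,"y":-0.34,"z":0,"turn":0},{"jaw":1,"x":0.62,"y":-0.34,"z":0,"turn":0},{"jaw":1,"x":0.62,"y":-0.34,"z":0,"turn":0},{"jaw":1,"x":0.62,"y":-0.34,"z":0,"turn":0},{"jaw":1,"x":0.62,"y":-0.34,"z":0,"turn":0},{"jaw":1,"x":0.62,"y":-0.34,"z":0,"turn":0},{"jaw":1,"x":0.62,"y":-0.34,"z":0,"turn":0},{"jaw":1,"x":0.62,"y":-0.34,"z":0,"turn":0},{"jaw":1,"x":0,"y":0,"z":0,"turn":1},{"jaw":1,"x":0,"y":0,"z":0,"turn":1},{"jaw":1,"x":0,"y":0,"z":0,"turn":1},{"jaw":1,"x":0,"y":0,"z":0,"turn":1},{"jaw":1,"x":0,"y":0,"z":0,"turn":1},{"jaw":1,"x":0,"y":0,"z":0,"turn":1},{"jaw":1,"x":0,"y":0,"z":0,"turn":1},{"jaw":1,"x":0,"y":0,"z":0,"turn":1},{"jaw":1,"x":0,"y":0,"z":0,"turn":1},{"jaw":1,"x":0,"y":0,"z":0,"turn":1}]'
python3 -m jog '[{"jaw":1,"x":0,"y":0,"z":0,"turn":1},{"jaw":1,"x":0,"y":0,"z":0,"turn":1},{"jaw":1,"x":0,"y":0,"z":0,"turn":1},{"jaw":1,"x":0,"y":0,"z":0,"turn":1},{"jaw":1,"x":0,"y":0,"z":0,"turn":1},{"jaw":1,"x":0,"y":0,"z":0,"turn":1},{"jaw":1,"x":0,"y":0,"z":0,"turn":1},{"jaw":1,"x":0,"y":0,"z":0,"turn":1},{"jaw":1,"x":0,"y":0,"z":0,"turn":1},{"jaw":1,"x":0,"y":0,"z":0,"turn":1},{"jaw":1,"x":0,"y":0,"z":0,"turn":1},{"jaw":1,"x":0,"y":0,"z":0,"turn":0.8},{"jaw":1,"x":0,"y":0,"z":0,"turn":0},{"jaw":1,"x":0,"y":0,"z":0,"turn":0},{"jaw":1,"x":0,"y":0,"z":0,"turn":0}]'
python3 - <<'E'
from h import *
s=get_state();p=s["position"];print(p,np.round(s["q"],2))
im,P,m=cloud("wrist");cv2.imwrite("pics/w5.png",im)
k=(np.abs(P[...,0]-.455)<.08)&(np.abs(P[...,1]+.14)<.12)&(P[...,2]>.128)&(P[...,2]<.15);h=P[k]
print(len(h));c=h.mean(0);d=np.linalg.svd(h[:,:2]-c[:2],full_matrices=False)[2][0]
print(c,d,np.degrees(np.arctan2(d[1],d[0])),cv2.minAreaRect((h[:,:2]*1000).astype(np.float32)))
E
```

```text
time: 13.22
position: [0.4489, -0.1523, 0.2918]
tool_rot: [[-0.664, 0.748, -0.003], [0.748, 0.664, 0.001], [0.003, -0.002, -1.0]]
ft_force: [0.2, -0.3, 0.1]
grip_width: 0.0912
grasp_force: 0.0
time: 15.1
position: [0.4496, -0.1525, 0.2932]
tool_rot: [[0.213, 0.977, -0.001], [0.977, -0.213, 0.0], [0.0, -0.001, -1.0]]
ft_force: [-0.2, -0.5, -0.0]
grip_width: 0.0914
grasp_force: 0.0
[ 0.44956738 -0.15250986  0.29317948] [-0.35  0.13  1.68  0.    1.34 -0.14]
5422
[ 0.45428629 -0.13457855  0.14025846] [-0.22474603 -0.97441738] -102.98794398401225 ((453.13543701171875, -139.24070739746094), (167.35292053222656, 39.89471435546875), 77.12178802490234)
```

View pics/w5.png

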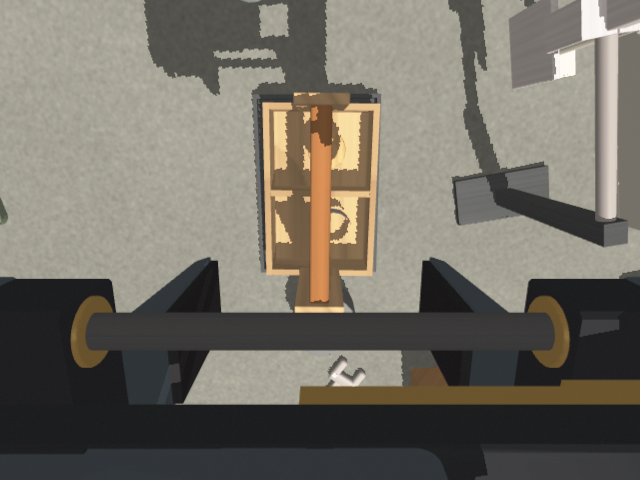

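The handle runs vertically at column 320, midway between the fingers, with the bush in the near (-y) compartment at about (340,212). I'll descend and grip.

```bash
python3 -m jog '[{"jaw":1,"x":-0.02,"y":0.03,"z":0.5,"turn":0},{"jaw":1,"x":0,"y":0,"z":0.7,"turn":0},{"jaw":1,"x":0,"y":0,"z":0.7,"turn":0},{"jaw":1,"x":0,"y":0,"z":0.7,"turn":0},{"jaw":1,"x":0,"y":0,"z":0.6,"turn":0},{"jaw":1,"x":0,"y":0,"z":0.5,"turn":0},{"jaw":1,"x":0,"y":0,"z":0.28,"turn":0},{"jaw":1,"x":0,"y":0,"z":0,"turn":0},{"jaw":1,"x":0,"y":0,"z":0,"turn":0},{"jaw":-1,"x":0,"y":0,"z":0,"turn":0},{"jaw":-1,"x":0,"y":0,"z":0,"turn":0},{"jaw":-1,"x":0,"y":0,"z":0,"turn":0},{"jaw":-1,"x":0,"y":0,"z":0,"turn":0},{"jaw":-1,"x":0,"y":0,"z":0,"turn":0},{"jaw":-1,"x":0,"y":0,"z":0,"turn":0},{"jaw":-1,"x":0,"y":0,"z":0,"turn":0},{"jaw":-1,"x":0,"y":0,"z":0,"turn":0}]'
```

```text
time: 17.27
position: [0.45, -0.1534, 0.1341]
tool_rot: [[0.213, 0.977, -0.002], [0.977, -0.213, 0.001], [0.0, -0.002, -1.0]]
ft_force: [-0.7, 1.0, -2.5]
grip_width: 0.0161
grasp_force: 30.0
```

Gripped at 16 mm. I'll do a slow trial lift of about 24 mm, then check tilt and moment.

```bash
python3 -m jog '[{"jaw":-1,"x":0,"y":0,"z":-0.1,"turn":0},{"jaw":-1,"x":0,"y":0,"z":-0.1,"turn":0},{"jaw":-1,"x":0,"y":0,"z":-0.1,"turn":0},{"jaw":-1,"x":0,"y":0,"z":-0.1,"turn":0},{"jaw":-1,"x":0,"y":0,"z":-0.1,"turn":0},{"jaw":-1,"x":0,"y":0,"z":-0.1,"turn":0},{"jaw":-1,"x":0,"y":0,"z":0,"turn":0},{"jaw":-1,"x":0,"y":0,"z":0,"turn":0},{"jaw":-1,"x":0,"y":0,"z":0,"turn":0},{"jaw":-1,"x":0,"y":0,"z":0,"turn":0}]'
cat > tilt.py <<'E'
from h import *
s=get_state();p=s["position"];print(p,s["moment"],s["ft_force"])
dz=p[2]-.1341; ax=np.array([.2175,.976])
for n in("scene","side"):
    im,P,m=cloud(n)
    Q=P.reshape(-1,3);Q=Q[(np.abs(Q[:,0]-.453)<.09)&(np.abs(Q[:,1]+.139)<.12)]
    R=np.load(f"{n}0.npy").reshape(-1,3);R=R[(np.abs(R[:,0]-.453)<.09)&(np.abs(R[:,1]+.139)<.12)]
    for nm,S,o in(("now",Q,dz),("start",R,0)):
        f=lambda t:np.abs(np.abs((S[:,:2]-[.4535,-.139])@ax)-t)<.02
        w=S[(S[:,2]>.039+o)&(S[:,2]<.056+o)&(np.abs((S[:,:2]-[.4535,-.139])@[ax[1],-ax[0]])<.06)]
        A=np.c_[(w[:,:2]-[.4535,-.139])@ax,(w[:,:2]-[.4535,-.139])@[ax[1],-ax[0]],np.ones(len(w))]
        e=np.linalg.norm(A[:,:1],axis=1)<.09
        print(n,nm,len(w),"end-board tops",[round(float(np.percentile(S[(np.abs((S[:,:2]-[.4535,-.139])@ax-q)<.012)][:,2][S[(np.abs((S[:,:2]-[.4535,-.139])@ax-q)<.012)][:,2]<.155+o],98)),4) for q in(-.081,.081)])
E
python3 tilt.py
```

```text
time: 18.52
position: [0.4507, -0.1536, 0.1582]
tool_rot: [[0.213, 0.977, -0.0], [0.977, -0.213, 0.0], [0.0, -0.0, -1.0]]
ft_force: [0.8, -0.2, -6.0]
grip_width: 0.0162
grasp_force: 30.0
[ 0.45066067 -0.15357072  0.1581907 ] [-0.07862397  0.13960248  0.04887879] [ 0.79311936 -0.19380865 -6.02846039]
scene now 630 end-board tops [0.1218, 0.1693]
scene start 719 end-board tops [0.1457, 0.1453]
side now 773 end-board tops [0.1674, 0.0761]
side start 927 end-board tops [0.1436, 0.144]
```

Both visible end boards rose 24 mm, so the caddy is level. Lifting the rest of the way.

```bash
python3 -m jog '[{"jaw":-1,"x":0,"y":0,"z":-0.1,"turn":0},{"jaw":-1,"x":0,"y":0,"z":-0.2,"turn":0},{"jaw":-1,"x":0,"y":0,"z":-0.2,"turn":0},{"jaw":-1,"x":0,"y":0,"z":-0.2,"turn":0},{"jaw":-1,"x":0,"y":0,"z":-0.2,"turn":0},{"jaw":-1,"x":0,"y":0,"z":-0.2,"turn":0},{"jaw":-1,"x":0,"y":0,"z":-0.2,"turn":0},{"jaw":-1,"x":0,"y":0,"z":-0.2,"turn":0},{"jaw":-1,"x":0,"y":0,"z":-0.2,"turn":0},{"jaw":-1,"x":0,"y":0,"z":-0.15,"turn":0},{"jaw":-1,"x":0,"y":0,"z":-0.05,"turn":0},{"jaw":-1,"x":0,"y":0,"z":0,"turn":0},{"jaw":-1,"x":0,"y":0,"z":0,"turn":0},{"jaw":-1,"x":0,"y":0,"z":0,"turn":0},{"jaw":-1,"x":0,"y":0,"z":0,"turn":0},{"jaw":-1,"x":0,"y":0,"z":0,"turn":0},{"jaw":-1,"x":0,"y":0,"z":0,"turn":0}]'; python3 tilt.py; python3 chk.py 6
python3 - <<'E'
from h import *
cv2.imwrite("pics/end.png",snapshot("side")[0])
E
```

```text
time: 20.75
position: [0.4507, -0.1536, 0.2343]
tool_rot: [[0.213, 0.977, -0.0], [0.977, -0.213, 0.0], [0.0, -0.0, -1.0]]
ft_force: [-0.5, -0.2, -6.2]
grip_width: 0.016
grasp_force: 30.0
[ 0.45072566 -0.15362322  0.23431079] [-0.09045498  0.14022516  0.00189404] [-0.54499663 -0.15158744 -6.2490911 ]
scene now 719 end-board tops [0.1999, 0.245]
scene start 719 end-board tops [0.1457, 0.1453]
side now 845 end-board tops [0.2436, 0.1751]
side start 927 end-board tops [0.1436, 0.144]
[ 0.45072501 -0.15361574  0.23433237] tcp along -0.13482361881461613
scene plate 301 [-0.0536  0.0051] mid -0.0242 0.6524 z 0.0521 0.1139
scene hook 72 [-0.0442  0.003 ] mid -0.0206 0.6476 z 0.118 0.1591
side plate 215 [-0.0554  0.0058] mid -0.0248 0.6498 z 0.0522 0.1137
side hook 75 [-0.0374 -0.0136] mid -0.0255 0.6419 z 0.1182 0.1599
```

View pics/end.png

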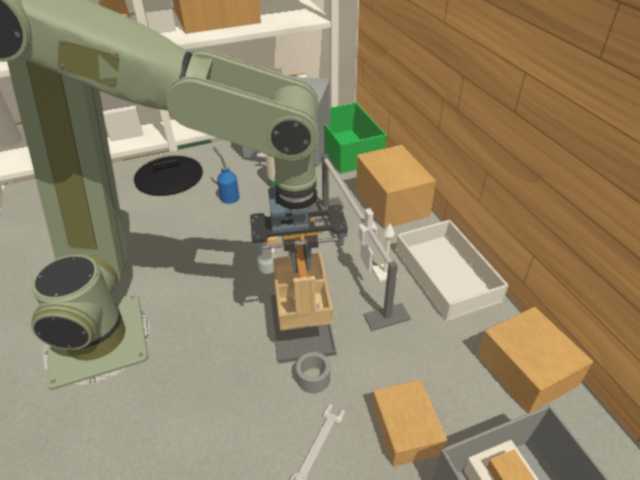

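The caddy hangs level about 100 mm above its dock at (303,290), the hanger is on the rail beside the pointer at (375,240), and nothing else has moved. Handing in.

```bash
python3 -c "from workcell import close_job;print(close_job())"
```

```text
the job is handed in; nothing more can be done
None
```

The job is handed in at about 21 s of the 64 s allowed: by my last measurements the hanger hangs free within about 1 mm of the pointer and the caddy is held level about 100 mm above its dock, though the judge returned no verdict.

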